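# Punch the last ring on the sample record plate

### The arm

A 6-joint arm with a two-finger parallel gripper is mounted at the origin on the work surface. World frame = base frame: x ahead of the robot, y to its left, z up, the work surface at z = 0. Lengths are in m, angles in rad, forces in N, time in s.
With the tool pointing down it reaches from about 0.35 to 0.975 m from the base axis. Payload 4.9 kg.
Tool frame: the origin (TCP) lies at the very end of the fingers, on their centre line; the grasp point (between the pads) lies 19 mm behind it; z points along the fingers, x is the direction in which the jaws open and shut, and the axes are right-handed (so a half turn about z gives the same grasp; the last joint's range is limited). The gripper opens to 85 mm and grips with 20 to 120 N. Pads are 22 mm wide; open, the fingers measure 114 mm over their backs; the gripper's body (76 mm by 85 mm) begins 54 mm behind the grasp point. The pads swing forward as they close: fully open they stand 13 mm farther back than shut.
Start: joints at [1.15, 0.053, 1.613, -0, 1.476, -0.119], TCP at [0.186, 0.597, 0.231] pointing down, gripper open.
Joint ranges: [-3.01, 3.01], [-1.01, 2.22], [0.06, 2.58], [-1.02, 4.17], [0.09, 2.62], [-3.14, 3.14]. Speed limits (rad/s): [2.57, 2.57, 3.14, 3.14, 3.14, 3.14].

### API

Orientations are given as a rotation vector (axis times angle).
In Python, from station import readout, viewer, ctrl, nets gives the robot as it stands. The module is installed in compiled form; this text tells all that it offers.
- The arm moves only by the tool step_arm, never from a script. Its argument "moves" is a list that holds one entry, the list of rows, each a list of 4 numbers: the shift along the world's x, y, z in cm, then the turn about the world's z in rad. In form: [[[dx, dy, dz, yaw], ...]]. A call has 1 to 10 rows; each row shifts and turns the commanded pose from where the row before left it; what a row does not reach is not made up. A row lasts 1/12 s, in which the tool goes at most 41.7 mm and 7.16 degrees, less where a joint would pass 70% of its speed; a pose out of reach is approached as far as the arm can. A call is refused whole if a number of a shift passes 4.17 or a number of a turn 0.125, either way. A call with a gripper value outside its range is refused whole. "grip" is the closure, from 0 (fully open) to 1 (shut), set as the call begins (left out, the last holds). The fingers move at their own pace and stop on an object; "squeeze" is the grip in N (left out, the last holds). Time passes only in rows, so rows that do not move let the fingers close. It gives the time, the measured TCP pose, the force and the opening at its end, in the units of the state.
- readout.get_obs(): the state, without advancing time (a new reading comes with each control period).
- viewer.get_image(name): name is "side" or "top" or "wrist"; returns the picture (384x512x3 uint8, blue, green, red); there is no depth.
- viewer.calibration(name): a dict with "camera_matrix" (3x3 intrinsics, pixels), "R" (3x3) and "t" (3): a world point X has camera coordinates R X + t. Camera axes: x right, y down, z forward; pixel columns grow to the right and rows downward; lengths in m; the calibration is good to about 2 mm. The wrist camera is an equidistant fisheye: a pixel r from the principal point sees the ray r / f radians off the axis. A picture is of the moment at which its call begins: read the wrist's pose just before it. calibration takes no time and is no camera call; for the wrist camera it gives the pose at the moment of the call.
- ctrl.finish_job(): hands the job in, once; it reports no verdict.
Trained networks look in the newest picture that a camera, given by its name, has taken for a name from the list of things; names that differ only in an ending like _2 or _b are one class to them, and where a whole thing is asked for, a point or a joint stands for the part that bears it (a point fixed in the world has none). Each returns a list of dicts, best first, with "confidence" (0 to 1); they miss things now and then, are a little off and sometimes report something else, mostly with a low value. They report only what shows in the picture. A call takes as long as a camera call. They do not tell look-alikes from the thing itself.
- nets.masks_of(camera, thing): "region" (384x512 bool, what is visible of it) and "box" ([left, top, right, bottom] in pixels, round what is visible of it).
- nets.pinpoint(camera, thing): "at" ([column, row] in pixels: a listed point, or the origin of a listed thing).
The state is a dict: "t": time; "q": joint angles; "dq": joint speeds; "effort": joint torques, N m; "tool_pos": TCP position; "tool_rot": TCP orientation; "contact_force": force on the tool from outside, world axes, zero at the start; "wrist_torque": the same for the moment, N m; "opening": finger opening in m.
Only numpy, scipy, OpenCV 4.12 (cv2) and the standard library are available. Lean on these libraries where they do the work, as an engineer would, in place of code of your own. Each camera call takes 0.05 s, during which the arm holds its last target. There are 200 camera calls.

### The job

Take the steel automatic punch from the tool rack, set its tip in the one empty ring on the record plate and press it straight down until its spring trips and the nose snaps fully in; do not trip it anywhere else. Then hang the punch back by its collar, upright and at rest, in its slot of the rack. Leave the other two hanging tools where they are.

Things in the scene. Friction and masses are not known exactly. Their poses are not given: they have to be found in the camera images.
- punch: bare steel automatic punch hanging upright in a rack slot, about 160 g. Origin: centre of the collar's underside; z up along the handle. Collar 40 mm across, z 0 to 5 mm. Above: round handle 20 mm across to z = 49, domed end to 57 (fingers may also push on the collar). Below: barrel 16 mm across to z = -66, taper to -76, then a 6 mm rod, the spring nose; its tip at z = -95 when out
- punch_nose (a joint): how far the spring nose is pushed into the barrel: 0 = out, 0.011 m = fully in (end stop). It takes 4 N at first, rising to 14 N at 6.5 mm; there it trips, the force falls to 6 N at the stop and the nose snaps in. Tripped means beyond 9 mm. It springs out by itself when lifted off
- punch_tip (a point): the end of the punch's nose, 95 mm below the collar's underside while the nose is out; it moves with the nose
- block: fixed dark steel block 124 x 80 x 20 mm; on it, along x, the bright aluminium record plate 104 x 40 x 3 mm (its top 23 mm above the table). On its middle line three scribed rings (black, 18 mm outside, 14 mm inside diameter): those at x = -28 mm and 0 have a dark dimple, the one at x = +28 mm is empty. Origin: centre of the block's underside, z up
- empty_ring (a point): centre of the empty ring, on the plate's top surface; its axes are the block's
- rack: fixed white tool rack, 300 mm (y) by 130 mm (x), z up, origin: centre of its underside. Its 8 mm shelf, top at z = 130 mm and the rack's highest part, has three slots 24 mm wide at y = -85, 0, +85 mm, from x = +12 mm (closed) to -32 mm (open end). Tools hang with the axis near x = 0, collar on the shelf. Each slot holds a tool at the start, the punch in any one
- pipette: white plastic hand pipette hanging in another slot; same collar (40 mm, origin at its underside), handle 26 mm across, top 45 mm above the origin. Leave it alone
- spatula: spatula with a wooden pear-shaped grip hanging in another slot; same collar in black plastic (40 mm, origin at its underside), top 38 mm above the origin. Leave it alone
Not all that is in view belongs to the job. Leave any green, orange or turquoise look-alike of the punch alone.

How it is judged:
On the way:
1. the punch trips on the record plate inside the empty ring: nose pushed in more than 9 mm, tip within 7 mm of the ring's centre and on the plate, punch within 0.2 rad of upright (value of joint punch_nose above 0.009 m and horizontal distance between punch_tip and empty_ring below 0.007 m and z of punch_tip in the frame of empty_ring below 0.003 m and angle between punch's own z axis and vertical below 0.2 rad and contact force between punch and block above 1 N), for 0.02 s.
At the end, for the whole second after the job is handed in: the punch hangs at rest in its slot: collar underside 127 to 134 mm above the rack's underside, axis -25 to +8 mm (rack x) from the hanging point and within the slots' span, upright within 0.1 rad, nose in under 2 mm; pipette and spatula within 30 mm of their start (z of punch in the frame of rack between 0.127 and 0.134 m and x of punch in the frame of rack between -0.025 and 0.008 m and y of punch in the frame of rack between -0.095 and 0.095 m and angle between punch's own z axis and vertical below 0.1 rad and value of joint punch_nose below 0.002 m and linear speed of punch below 0.02 m/s and distance of each of pipette, spatula from where it was at the start of the episode below 0.03 m); the robot touches nothing.
It fails at once if the punch is tripped anywhere but in the empty ring (nose in more than 9 mm with the tip over 9 mm from the ring's centre) (value of joint punch_nose above 0.009 m and horizontal distance between punch_tip and empty_ring above 0.009 m).
It fails at once if the pipette or the spatula is moved by more than 30 mm (distance of any of pipette, spatula from where it was at the start of the episode above 0.03 m).
It also fails if it takes over 64 s, if anything falls off the work surface, if the arm or the gripper's body presses on something with over 40 N, if the wrist force passes 120 N, or if a joint passes its speed limit or range.

## Working session

There is one attempt and no reset: what is moved stays moved. The work goes in short steps, Python scripts to look and compute and a tool call to move; the robot and the scene stay as the last step left them, time stands still between calls to the robot, and variables do not carry over. Pictures are saved under pics/ and viewed, about 8 in all and at most 12, crops included, and the job is handed in when it is done.

Besides the shell and the picture viewer there is one more tool, called after "Emit:" in YAML: its name, and indented under it one key for each argument. step_arm: Moves the arm, as the interface text tells. Its arguments: {"type":"object","properties":{"moves":{"type":"array","items":{"type":"array","items":{"type":"array","items":{"type":"number"}}}},"grip":{"type":"number"},"squeeze":{"type":"number"}},"required":["moves"]}

```bash
mkdir -p pics; cat > h.py <<'E'
import numpy as np,cv2
from station import readout,viewer,ctrl,nets
def proj(c,X):
    k=viewer.calibration(c);K=np.array(k['camera_matrix']);p=np.array(k['R'])@np.array(X,float)+np.array(k['t']).ravel()
    q=K@p;return q[:2]/q[2]
def ray(c,px):
    k=viewer.calibration(c);K=np.array(k['camera_matrix']);R=np.array(k['R']);t=np.array(k['t']).ravel()
    x=(px[0]-K[0,2])/K[0,0];y=(px[1]-K[1,2])/K[1,1]
    if c=='wrist':
        r=np.hypot(x,y);s=np.sin(r)/max(r,1e-9);d=np.array([x*s,y*s,np.cos(r)])
    else: d=np.array([x,y,1.])
    return -R.T@t,R.T@(d/np.linalg.norm(d))
def atz(c,px,z):
    o,d=ray(c,px);return o+d*(z-o[2])/d[2]
def tri(rs):
    A=0;b=0
    for o,d in rs:
        P=np.eye(3)-np.outer(d,d);A=A+P;b=b+P@o
    return np.linalg.solve(A,b)
E
python3 - <<'E'
from h import *
np.set_printoptions(precision=3,suppress=True)
im={c:viewer.get_image(c) for c in('side','top','wrist')}
for c in im: cv2.imwrite(f'pics/{c}0.png',im[c])
cv2.imwrite('pics/a.png',np.vstack([cv2.resize(np.hstack([im['side'],im['top']]),(800,300)),cv2.resize(np.hstack([im['wrist'],im['wrist']*0]),(800,300))]))
for c in im:
    o,d=ray(c,(256,192));print(c,o,d)
    for n in('punch','punch_tip','block','empty_ring','rack','pipette','spatula'):
        print(c,n,[(np.round(r['at']),round(r['confidence'],2)) for r in nets.pinpoint(c,n)])
E
```

```text
side [ 0.554 -0.729  0.789] [ 0.045  0.71  -0.703]
side punch [(array([187., 239.]), 0.94), (array([310., 223.]), 0.7), (array([286., 187.]), 0.6), (array([257., 218.]), 0.54)]
side punch_tip []
side block [(array([240., 166.]), 0.85), (array([242., 282.]), 0.53)]
side empty_ring [(array([250., 160.]), 0.79)]
side rack [(array([253., 280.]), 0.67)]
side pipette [(array([247., 246.]), 0.75), (array([250., 163.]), 0.56)]
side spatula [(array([243., 285.]), 0.9)]
top [ 0.447 -0.012  1.105] [ 0.091  0.016 -0.996]
top punch [(array([333., 242.]), 0.69), (array([322., 172.]), 0.55), (array([324., 118.]), 0.46), (array([265., 134.]), 0.46)]
top punch_tip []
top block [(array([186., 183.]), 0.88)]
top empty_ring [(array([190., 174.]), 0.91)]
top rack [(array([348., 185.]), 0.68)]
top pipette [(array([360., 181.]), 0.51)]
top spatula [(array([398., 184.]), 0.76), (array([189., 175.]), 0.68)]
wrist [0.119 0.618 0.375] [ 0.255 -0.075 -0.964]
wrist punch []
wrist punch_tip []
wrist block []
wrist empty_ring []
wrist rack []
wrist pipette []
wrist spatula []
```

View pics/a.png

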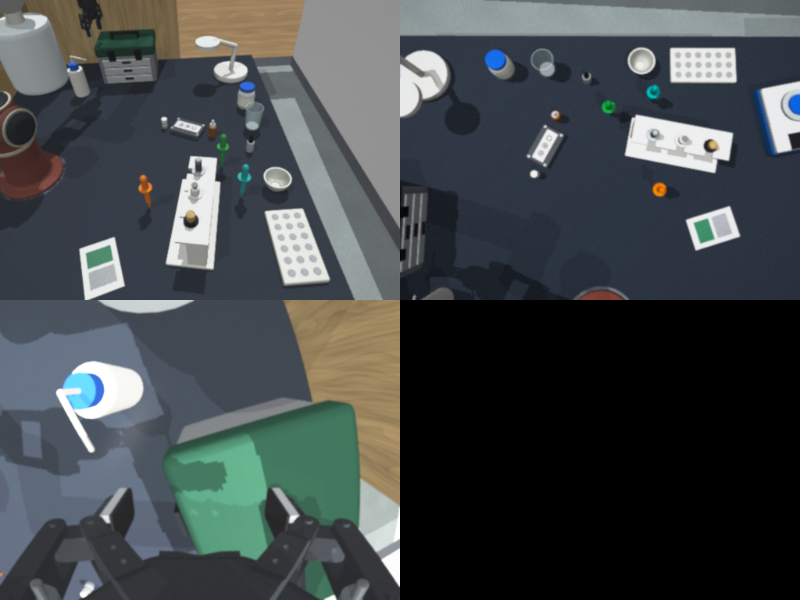

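The overview shows coloured look-alikes of the punch: orange (side 187,239), green (286,187) and turquoise (310,223). The rack holds three tools: a far one (side ~253,215), a middle one (~249,243) and the wooden spatula nearest (~243,280). I'll enlarge to confirm which is the steel punch.

```bash
python3 - <<'E'
import cv2,numpy as np
s=cv2.imread('pics/side0.png');t=cv2.imread('pics/top0.png')
a=cv2.resize(s[140:340,200:300],(300,600),interpolation=3)
b=cv2.resize(t[140:225,285:430],(500,293),interpolation=3)
c=cv2.resize(t[140:230,145:245],(333,300),interpolation=3);c=cv2.copyMakeBorder(c,0,7,0,167,0)
cv2.imwrite('pics/b.png',np.hstack([a,np.vstack([b,c])]))
E
```

```text
(no output)
```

View pics/b.png

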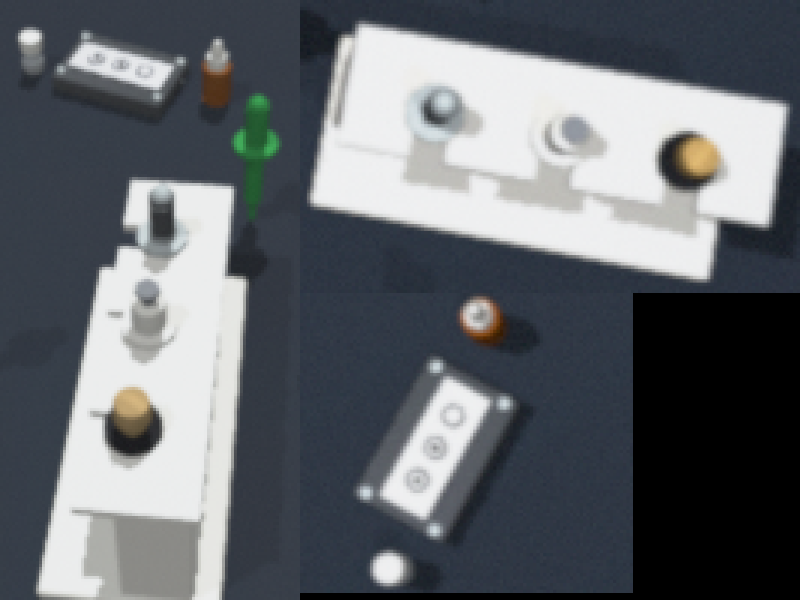

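Candidates: the orange, green and turquoise punch shapes are look-alikes; in the rack are the steel handle with a steel collar (side 254,219 / top 323,172), the white pipette (side 249,248) and the wooden spatula (side 243,283). The bare steel tool in the far slot fits the punch. The empty ring is at top (191,177), side about (250,163).

```bash
python3 - <<'E'
from h import *
np.set_printoptions(precision=4,suppress=True)
print('collar top tri',tri([ray('side',(254.3,219)),ray('top',(323.3,172.5))]))
print('collar z.1325',atz('side',(254.3,219),.1325),atz('top',(323.3,172.5),.1325))
print('pip,spat',atz('top',(285+.29*262,140+.29*137),.1325),atz('top',(285+.29*389,140+.29*159),.1325))
for x,y in[(357,24),(788,105),(772,226),(340,147)]: print('shelf',atz('top',(285+(x-300)*.29,140+y*.29),.13))
for x,y in[(453,415),(435,448),(417,481)]:print('ring top',atz('top',(145+(x-300)*.3,140+(y-293)*.3),.023))
for x,y in[(146,71),(121,64),(96,58)]:print('ring side',atz('side',(200+x/3,140+y/3),.023))
print(readout.get_obs())
E
```

```text
collar top tri [ 0.5838 -0.1512  0.1297]
collar z.1325 [ 0.5849 -0.1534  0.1325] [ 0.5821 -0.1509  0.1325]
pip,spat [ 0.5656 -0.2371  0.1325] [ 0.5512 -0.321   0.1325]
shelf [ 0.642  -0.1016  0.13  ]
shelf [ 0.5879 -0.3889  0.13  ]
shelf [ 0.507  -0.3753  0.13  ]
shelf [ 0.5588 -0.0897  0.13  ]
ring top [0.5857 0.1717 0.023 ]
ring top [0.5602 0.1849 0.023 ]
ring top [0.5349 0.1981 0.023 ]
ring side [0.5894 0.1719 0.023 ]
ring side [0.5641 0.1856 0.023 ]
ring side [0.5383 0.1978 0.023 ]
{'t': 1.2, 'q': array([ 1.15  ,  0.0527,  1.6129,  0.    ,  1.476 , -0.119 ]), 'dq': array([-0.0001,  0.0015, -0.0007,  0.002 , -0.0016,  0.0001]), 'effort': array([  0.0022, -39.3673, -37.047 ,   0.0001,   0.0003,   0.    ]), 'tool_pos': array([0.1858, 0.5967, 0.2313]), 'tool_rot': array([-2.5302, -1.8622,  0.    ]), 'contact_force': array([ 0.0573, -0.3612,  0.5319]), 'wrist_torque': array([-0.0416, -0.0375,  0.0265]), 'opening': 0.08539642343381727}
```

Punch at about (0.583, -0.151), with the rack yawed about -0.187 rad. Moving to hover above it with the jaws along rack x.

Emit:
step_arm:
  moves:
    - [[0.5,-1,3.5,-0.07],[1.8,-3,2,-0.07],[1.8,-3.3,1,-0.07],[1.8,-3.4,0.4,-0.07],[1.8,-3.4,0,-0.07],[1.8,-3.4,0,-0.07],[1.8,-3.4,0,-0.07],[1.8,-3.4,0,-0.07],[1.8,-3.4,0,-0.07],[1.8,-3.4,0,-0.07]]
  grip: 0

```text
t: 2.03
tool_pos: [0.3531, 0.2841, 0.3006]
tool_rot: [-3.016, -0.877, -0.002]
contact_force: [0.8, -0.1, -0.5]
opening: 0.0855
```

Emit:
step_arm:
  moves:
    - [[1.8,-3.4,0,-0.07],[1.8,-3.4,0,-0.07],[1.8,-3.4,0,-0.07],[1.8,-3.4,0,-0.07],[1.8,-3.4,0,-0.07],[1.8,-3.4,0,-0.07],[1.8,-3.4,0,-0.07],[1.8,-3.4,0,-0.07],[1.8,-3.4,0,-0.07],[1.8,-3.4,0,-0.07]]

```text
t: 2.87
tool_pos: [0.5333, -0.0563, 0.3005]
tool_rot: [-3.134, 0.212, -0.001]
contact_force: [-0.0, 0.5, -0.1]
opening: 0.0856
```

Emit:
step_arm:
  moves:
    - [[1.5,-3.4,-1,-0.05],[1.5,-3.4,-1,0],[1.5,-2.0,-1,0],[0,0,0,0],[0,0,0,0]]

```text
t: 3.28
tool_pos: [0.5775, -0.1431, 0.2689]
tool_rot: [-3.127, 0.287, 0.004]
contact_force: [-0.7, 0.6, 0.1]
opening: 0.0855
```

```bash
cat > w.py <<'E'
from h import *
import sys
np.set_printoptions(precision=4,suppress=True)
o=readout.get_obs();print(o['t'],o['tool_pos'],o['tool_rot'],o['contact_force'],o['opening'])
im=viewer.get_image('wrist');cv2.imwrite(f'pics/{sys.argv[1]}.png',im)
for n,z in(('punch',.13),('pipette',.13),('spatula',.13),('empty_ring',.023),('rack',0)):
    print(n,[(np.round(r['at']),round(r['confidence'],2),atz('wrist',r['at'],z)) for r in nets.pinpoint('wrist',n)])
E
python3 w.py w1
```

```text
3.2833 [ 0.5775 -0.1431  0.2689] [-3.1274  0.2867  0.0043] [-0.6732  0.5664  0.0822] 0.08546880405512453
punch [(array([382., 170.]), 0.83, array([ 0.7098, -0.1494,  0.13  ])), (array([327.,  50.]), 0.82, array([ 0.6699, -0.0222,  0.13  ])), (array([269., 192.]), 0.81, array([ 0.5896, -0.152 ,  0.13  ])), (array([136., 224.]), 0.8, array([ 0.442, -0.162,  0.13 ]))]
pipette [(array([264., 265.]), 0.68, array([ 0.5711, -0.2327,  0.13  ]))]
spatula [(array([264., 329.]), 0.56, array([ 0.5561, -0.3259,  0.13  ]))]
empty_ring []
rack [(array([261., 226.]), 0.97, array([ 0.5701, -0.2378,  0.    ]))]
```

View pics/w1.png

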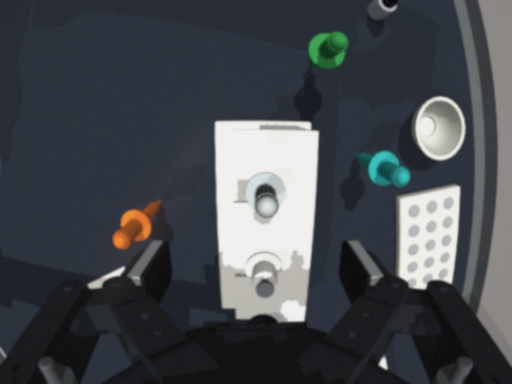

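The wrist view has the steel punch centred at (266,191), the pipette at (264,265), and the coloured look-alikes off the rack. It agrees with the fixed cameras: (0.586, -0.151). Descending.

Emit:
step_arm:
  moves:
    - [[0.45,-0.4,-1,0],[0.4,-0.4,-2,0],[0,0,-2.5,0],[0,0,-2.5,0],[0,0,-2,0],[0,0,-1.5,0],[0,0,-1.4,0],[0,0,0,0],[0,0,0,0]]

```text
t: 4.33
tool_pos: [0.5859, -0.15, 0.1404]
tool_rot: [-3.128, 0.283, 0.002]
contact_force: [-0.4, 0.2, -0.2]
opening: 0.0853
```

```bash
python3 - <<'E'
from h import *
o=readout.get_obs();print(o['tool_pos'],o['contact_force'])
a=viewer.get_image('wrist');s=viewer.get_image('side')
cv2.imwrite('pics/c.png',np.hstack([cv2.resize(a[100:384,120:400],(400,406)),cv2.resize(s[160:290,190:318],(400,406),interpolation=3)]))
E
```

```text
[ 0.58586523 -0.14997274  0.14042837] [-0.43448204  0.2497293  -0.16833017]
```

View pics/c.png

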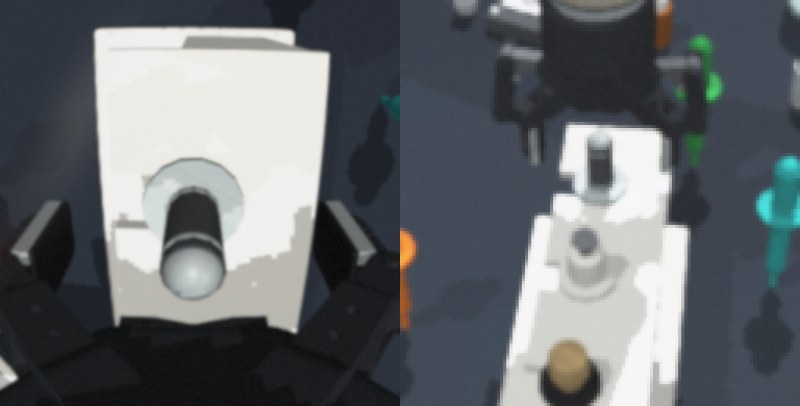

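```bash
python3 - <<'E'
from h import *
print(atz('wrist',(255.1,245),.135),atz('wrist',(255.1,289),.182))
print(atz('side',(190+600*.32,160+183*.32),.135))
E
```

```text
[ 0.58668164 -0.15278113  0.135     ] [ 0.58690486 -0.15093501  0.182     ]
[ 0.87402601 -0.17958554  0.135     ]
```

Aligned to within about 2 mm, so I'll nudge y and close.

Emit:
step_arm:
  moves:
    - [[0.1,-0.2,0,0],[0,0,0,0],[0,0,0,0],[0,0,0,0],[0,0,0,0],[0,0,0,0],[0,0,0,0],[0,0,0,0],[0,0,0,0],[0,0,0,0]]
  grip: 1
  squeeze: 90

```text
t: 5.27
tool_pos: [0.5875, -0.1524, 0.1418]
tool_rot: [3.129, -0.284, 0.001]
contact_force: [-1.2, -0.1, 3.9]
opening: 0.0181
```

Emit:
step_arm:
  moves:
    - [[0,0,0,0],[0,0,0,0],[0,0,0.5,0],[0,0,0.5,0],[0,0,0,0],[0,0,0,0]]

```text
t: 5.77
tool_pos: [0.5872, -0.1522, 0.1513]
tool_rot: [-3.129, 0.284, -0.0]
contact_force: [-0.1, 0.8, -2.4]
opening: 0.018
```

Emit:
step_arm:
  moves:
    - [[0,0,1,0],[0,0,1.5,0],[0,0,1.5,0],[0,0,1.5,0],[0,0,1.5,0],[0,0,1.5,0],[0,0,1.5,0],[0,0,1,0],[0,0,0.7,0],[0,0,0,0]]

```text
t: 6.6
tool_pos: [0.588, -0.1526, 0.2706]
tool_rot: [3.128, -0.284, 0.005]
contact_force: [1.1, 0.8, -1.1]
opening: 0.0182
```

```bash
python3 - <<'E'
from h import *
o=readout.get_obs();print(o['tool_pos'],o['contact_force'],o['opening'])
a=viewer.get_image('wrist');s=viewer.get_image('side')
cv2.imwrite('pics/d.png',np.hstack([cv2.resize(a[100:384,120:400],(400,406)),cv2.resize(s[130:260,190:318],(400,406),interpolation=3)]))
E
```

```text
[ 0.58799055 -0.15256739  0.27058494] [ 1.09659153  0.83443428 -1.09658853] 0.018187246899337987
```

View pics/d.png

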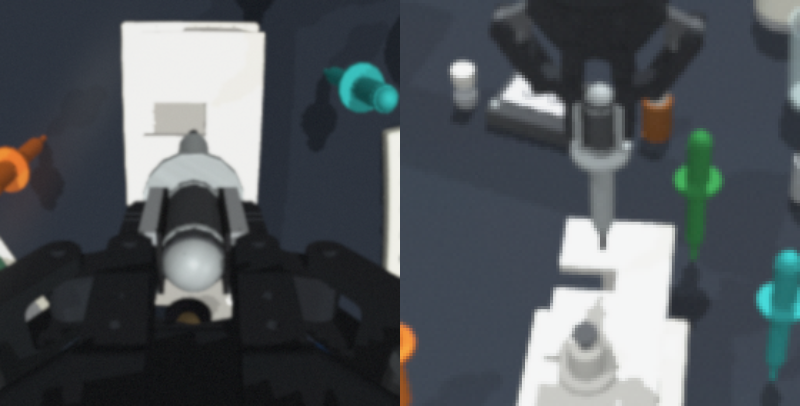

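The punch is lifted clear and upright, with its tip visible above the empty slot. Now to the ring.

Emit:
step_arm:
  moves:
    - [[0,2,0,0],[0,3.5,0,0],[0,3.5,0,0],[0,3.5,0,0],[0,3.5,0,0],[0,3.5,0,0],[0,3.5,0,0],[0,3.5,0,0],[0,3,0,0],[0.2,1.8,0,0]]

```text
t: 7.53
tool_pos: [0.588, 0.1638, 0.2666]
tool_rot: [-3.129, 0.28, 0.005]
contact_force: [-0.0, 0.2, -1.5]
opening: 0.0178
```

Emit:
step_arm:
  moves:
    - [[0,1.0,-2,0],[0,0,-2.5,0],[0,0,-1.5,0],[0,0,-1,0],[0,0,0,0],[0,0,0,0],[0,0,0,0]]

```text
t: 8.12
tool_pos: [0.5899, 0.1706, 0.1994]
tool_rot: [-3.128, 0.284, -0.002]
contact_force: [0.1, 1.0, -0.9]
opening: 0.0181
```

```bash
cat > r.py <<'E'
from h import *
import sys
np.set_printoptions(precision=4,suppress=True)
o=readout.get_obs();print(o['t'],o['tool_pos'],o['tool_rot'],o['contact_force'])
im={c:viewer.get_image(c) for c in('wrist','side','top')}
for c in im:
    cv2.imwrite(f'pics/{sys.argv[1]}_{c}.png',im[c])
    for n,z in(('empty_ring',.023),('punch_tip',o['tool_pos'][2]-.1065)):
        print(c,n,[(np.round(r['at'],1),round(r['confidence'],2),atz(c,r['at'],z)) for r in nets.pinpoint(c,n)][:3])
a=im['wrist'][60:260,160:360];s=im['side'][110:190,200:280]
cv2.imwrite(f'pics/{sys.argv[1]}.png',np.hstack([cv2.resize(x,(400,400),interpolation=3) for x in(a,s)]))
E
python3 r.py e
```

```text
8.1167 [0.5899 0.1706 0.1994] [-3.1283  0.2844 -0.0024] [ 0.0877  0.9696 -0.8589]
wrist empty_ring [(array([254.2, 170.8]), 0.81, array([0.5906, 0.1772, 0.023 ]))]
wrist punch_tip []
side empty_ring []
side punch_tip []
top empty_ring [(array([189.7, 174.4]), 0.95, array([0.5913, 0.1749, 0.023 ]))]
top punch_tip []
```

View pics/e.png

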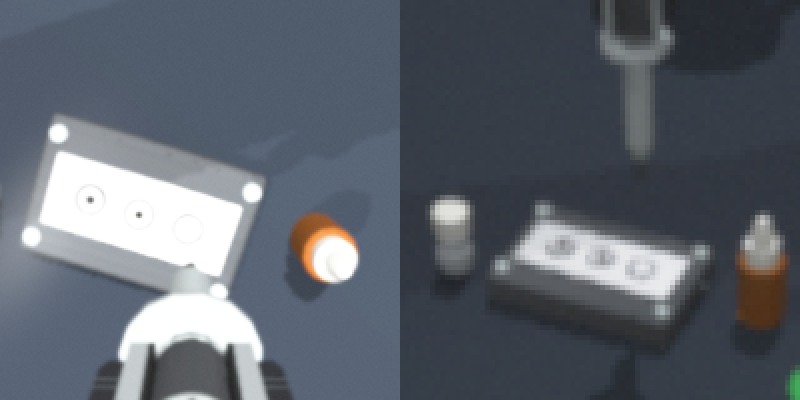

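The wrist view shows the empty ring at (254,174) and the punch tip at (255,193). In the side view the ring is at (248,164) and the tip at (248,144).

```bash
python3 - <<'E'
from h import *
np.set_printoptions(precision=4,suppress=True)
print('ring w',atz('wrist',(254,174),.023),atz('side',(248.2,163.8),.023))
print('dimples w',atz('wrist',(160+138/2,60+214/2),.023),atz('wrist',(205,60+199.5/2),.023))
print('tip w',atz('wrist',(255,193),.0929),'tri',tri([ray('wrist',(255,193)),ray('side',(248.2,144))]))
print('side tip',atz('side',(248.2,144),.0929))
print('tip if at tcp',proj('side',(.5899,.1706,.0929)))
E
```

```text
ring w [0.5888 0.1739 0.023 ] [0.5879 0.1714 0.023 ]
dimples w [0.5633 0.1866 0.023 ] [0.5389 0.1995 0.023 ]
tip w [0.5894 0.1715 0.0929] tri [0.5899 0.173  0.0985]
side tip [0.5904 0.1803 0.0929]
tip if at tcp [248.2305 146.0011]
```

Emit:
step_arm:
  moves:
    - [[-0.1,0.2,-1,0],[0,0,-1.5,0],[0,0,-1.5,0],[0,0,-1,0],[0,0,-0.8,0],[0,0,0,0],[0,0,0,0],[0,0,0,0]]

```text
t: 9.23
tool_pos: [0.5888, 0.1728, 0.1412]
tool_rot: [-3.128, 0.284, -0.002]
contact_force: [0.5, 0.7, -1.5]
opening: 0.0182
```

```bash
sed -i 's/im\[.wrist.\]\[.*\]/im["wrist"][120:220,205:305];s=im["side"][130:180,223:273]/' r.py; sed -n 11p r.py; python3 r.py f
```

```text
cv2.imwrite(f'pics/{sys.argv[1]}.png',np.hstack([cv2.resize(x,(400,400),interpolation=3) for x in(a,s)]))
9.2333 [0.5888 0.1728 0.1412] [-3.1284  0.2839 -0.0021] [ 0.4732  0.6671 -1.4601]
wrist empty_ring [(array([259. , 186.8]), 0.59, array([0.5931, 0.1753, 0.023 ]))]
wrist punch_tip []
side empty_ring [(array([248.3, 163.1]), 0.88, array([0.5884, 0.1747, 0.023 ]))]
side punch_tip []
top empty_ring []
top punch_tip []
```

View pics/f.png

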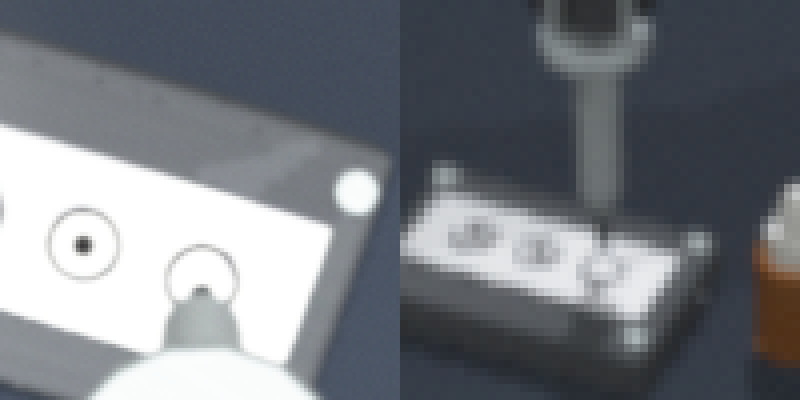

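```bash
python3 - <<'E'
from h import *
np.set_printoptions(precision=4,suppress=True)
print('ring w',atz('wrist',(255.25,190.5),.023),'tip w',atz('wrist',(255.25,193.2),.0347))
print('side ring',atz('side',(223+205/8,130+265/8),.023),'tip',atz('side',(223+203/8,130+242/8),.0347))
E
```

```text
ring w [0.5885 0.1726 0.023 ] tip w [0.5886 0.1733 0.0347]
side ring [0.5894 0.1745 0.023 ] tip [0.589  0.1745 0.0347]
```

The tip is within about 1 mm of the ring centre in both views, so I'll press now.

Emit:
step_arm:
  moves:
    - [[0,0,-0.5,0],[0,0,-0.5,0],[0,0,-0.2,0],[0,0,-0.2,0],[0,0,0,0],[0,0,0,0]]

```text
t: 10.18
tool_pos: [0.5888, 0.1729, 0.1278]
tool_rot: [-3.128, 0.284, -0.001]
contact_force: [-2.4, -0.3, 5.7]
opening: 0.018
```

Emit:
step_arm:
  moves:
    - [[0,0,-0.15,0],[0,0,-0.15,0],[0,0,0,0]]

```text
t: 10.43
tool_pos: [0.5891, 0.173, 0.1259]
tool_rot: [-3.128, 0.284, -0.002]
contact_force: [-3.1, -0.5, 10.3]
opening: 0.0183
```

Emit:
step_arm:
  moves:
    - [[0,0,-0.1,0],[0,0,-0.1,0],[0,0,0,0]]

```text
t: 10.68
tool_pos: [0.5893, 0.1731, 0.1247]
tool_rot: [-3.128, 0.284, -0.003]
contact_force: [-4.6, -1.7, 13.9]
opening: 0.0181
```

Emit:
step_arm:
  moves:
    - [[0,0,-0.1,0],[0,0,-0.1,0],[0,0,0,0]]

```text
t: 10.93
tool_pos: [0.5895, 0.1731, 0.1235]
tool_rot: [-3.128, 0.284, -0.004]
contact_force: [-4.5, -0.4, 16.4]
opening: 0.0181
```

Emit:
step_arm:
  moves:
    - [[0,0,-0.1,0],[0,0,-0.1,0],[0,0,0,0]]

```text
t: 11.18
tool_pos: [0.5897, 0.1732, 0.1223]
tool_rot: [-3.128, 0.284, -0.004]
contact_force: [-5.4, -0.8, 19.0]
opening: 0.018
```

```bash
python3 r.py g
```

```text
11.1833 [0.5897 0.1732 0.1223] [-3.1278  0.2836 -0.004 ] [-5.3729 -0.8496 18.9751]
wrist empty_ring [(array([253. , 193.4]), 0.73, array([0.5886, 0.1758, 0.023 ]))]
wrist punch_tip []
side empty_ring [(array([249.8, 162.1]), 0.6, array([0.5934, 0.1791, 0.023 ]))]
side punch_tip []
top empty_ring [(array([188.7, 176.4]), 0.67, array([0.5862, 0.1773, 0.023 ]))]
top punch_tip []
```

View pics/g.png

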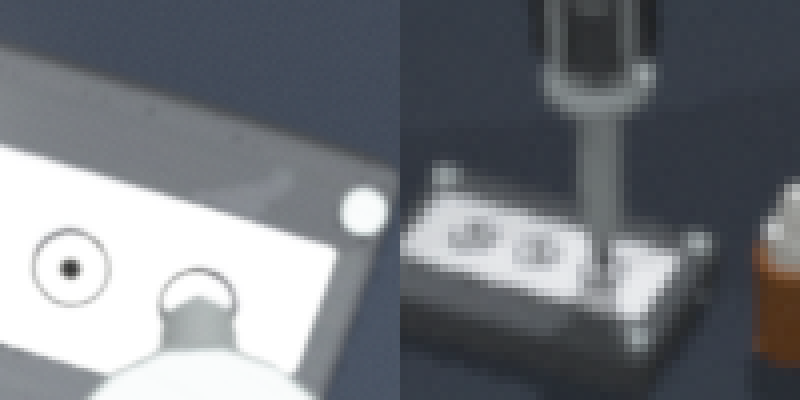

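```bash
python3 - <<'E'
from h import *
for z in(.13,.12,.11,.099,.04,.03,.0233): print(z,(proj('side',(.5888,.173,z))-[223,130])*8)
f=cv2.imread('pics/f_side.png',0).astype(int);g=cv2.imread('pics/g_side.png',0).astype(int)
for c in(246,247,248,249): print(c,'\n',f[132:172,c],'\n',g[132:172,c])
E
```

```text
0.13 [195.56481494  42.88504669]
0.12 [196.36996832  65.18827086]
0.11 [197.16492188  87.20895434]
0.099 [198.02781975 111.11173514]
0.04 [202.45959182 233.87444042]
0.03 [203.17949391 253.81615392]
0.0233 [203.65699183 267.04312843]
246 
 [ 48  53  70  86 113 134 125 105  99 100 102 106 109 109 109 109 108 108
 108 108 105 106 100  90  82  87 143 206 227 218 196 194 178 171 182 158
 122  76  62  62] 
 [ 51  46  48  49  49  49  52  70  84 111 135 131 113 100  99 100 102 107
 107 108 108 109 105 103 105 107 125 159 187 195 187 185 168 147 160 153
 122  77  62  62]
247 
 [ 48  52  67  81 109 134 126 106 104 106 106 108 109 109 111 111 111 112
 110 112 112 111 108  98  82  74 103 151 190 201 207 221 198 147 160 165
 140  89  64  61] 
 [ 52  46  47  48  48  49  51  60  73 107 135 131 114 104 104 104 106 108
 110 111 111 112 112 111 112 111 112 114 123 126 129 153 149 131 151 161
 140  89  65  62]
248 
 [ 47  52  70  87 112 133 125 108 106 107 106 107 108 107 109 109 110 110
 110 110 111 110 106  97  84  70  66  90 143 184 215 228 205 168 193 194
 152 104  67  65] 
 [ 50  48  48  48  48  48  51  62  77 108 134 129 113 106 107 107 107 107
 109 110 111 112 111 111 111 111 110 108 105  97  87 114 126 124 146 161
 147 102  66  62]
249 
 [ 50  54  77  98 120 134 123 105  99 103 103 103 102 102 103 103 104 104
 103 104 105 103  97  85  79  76  80 132 186 204 205 217 206 196 222 213
 167 128  80  81] 
 [ 51  49  48  48  48  46  51  71  86 112 134 124 106 100 103 103 103 103
 103 104 104 104 107 106 107 106 107 117 147 160 147 168 165 140 160 167
 155 117  76  73]
```

No slip: the collar moved down 18.8 mm while the tool moved 18.9 mm. The nose is in about 7 mm at most, so I'll keep pressing.

Emit:
step_arm:
  moves:
    - [[-0.03,0,-0.1,0],[-0.03,0,-0.1,0],[0,0,0,0]]

```text
t: 11.88
tool_pos: [0.5897, 0.1733, 0.1213]
tool_rot: [-3.128, 0.284, -0.006]
contact_force: [-6.9, -0.7, 22.0]
opening: 0.0182
```

Emit:
step_arm:
  moves:
    - [[0,0,-0.1,0],[0,0,-0.1,0],[0,0,0,0]]

```text
t: 12.13
tool_pos: [0.5899, 0.1734, 0.1201]
tool_rot: [-3.127, 0.284, -0.007]
contact_force: [-8.0, -1.5, 24.2]
opening: 0.0181
```

```bash
cat > sh.py <<'E'
from h import *
import sys
a=cv2.imread(sys.argv[1],0);b=cv2.imread(sys.argv[2],0)
# collar track: template from a rows 130..145, cols 238..258 ; returns sub-pixel shift
T=a[131:147,238:259];S=b[125:160,236:261]
U=8;T=cv2.resize(T,None,fx=U,fy=U,interpolation=2);S=cv2.resize(S,None,fx=U,fy=U,interpolation=2)
m=cv2.minMaxLoc(cv2.matchTemplate(S,T,5));print(m[1],'shift col,row',m[3][0]/U-2,m[3][1]/U-6)
E
cp r.py r2.py; python3 r2.py h; python3 sh.py pics/f_side.png pics/g_side.png; python3 sh.py pics/f_side.png pics/h_side.png
```

```text
12.1333 [0.5899 0.1734 0.1201] [-3.1273  0.2835 -0.0067] [-8.0128 -1.4677 24.2148]
wrist empty_ring [(array([255.1, 196.5]), 0.79, array([0.5903, 0.1735, 0.023 ]))]
wrist punch_tip [(array([223.3, 181.2]), 0.45, array([0.5652, 0.1895, 0.0136]))]
side empty_ring [(array([250.3, 164.5]), 0.55, array([0.5942, 0.1675, 0.023 ])), (array([248. , 250.9]), 0.41, array([ 0.5668, -0.1612,  0.023 ]))]
side punch_tip []
top empty_ring [(array([190. , 175.8]), 0.58, array([0.5877, 0.174 , 0.023 ]))]
top punch_tip []
0.9879425764083862 shift col,row 0.375 5.25
0.9842112064361572 shift col,row 0.5 5.875
```

View pics/h.png

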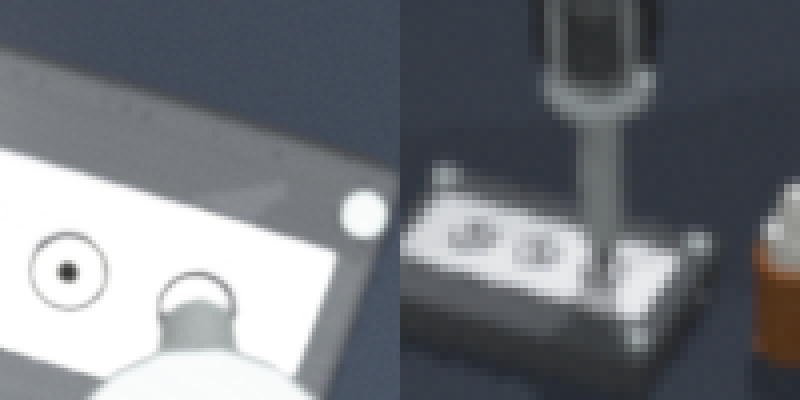

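No slip here either (collar 21.3 mm, tool 21.1 mm). Pressing on in small steps until the end stop shows, that is, until z stalls.

Emit:
step_arm:
  moves:
    - [[-0.1,0,-0.1,0],[0,0,-0.1,0],[0,0,0,0]]

```text
t: 12.83
tool_pos: [0.5897, 0.1734, 0.1191]
tool_rot: [-3.127, 0.283, -0.01]
contact_force: [-7.0, -1.6, 27.0]
opening: 0.0182
```

Emit:
step_arm:
  moves:
    - [[-0.05,0,-0.1,0],[0,0,-0.1,0],[0,0,0,0]]

```text
t: 13.08
tool_pos: [0.5896, 0.1735, 0.118]
tool_rot: [-3.127, 0.283, -0.011]
contact_force: [-8.0, -1.1, 30.0]
opening: 0.0181
```

Emit:
step_arm:
  moves:
    - [[0,0,-0.1,0],[0,0,-0.1,0],[0,0,-0.1,0],[0,0,0,0]]

```text
t: 13.42
tool_pos: [0.5902, 0.1737, 0.117]
tool_rot: [-3.126, 0.283, -0.013]
contact_force: [-11.5, -2.0, 35.9]
opening: 0.0176
```

```bash
python3 r2.py i|head -1; python3 sh.py pics/f_side.png pics/i_side.png;python3 - <<'E'
from h import *
a=[cv2.imread(f'pics/{k}_side.png')[146:170,238:260] for k in'fghi']
b=[cv2.imread(f'pics/{k}_wrist.png')[150:284,190:320] for k in'fghi']
cv2.imwrite('pics/cmp.png',np.vstack([np.hstack([cv2.resize(x,(200,218),interpolation=2) for x in a]),np.hstack([cv2.resize(x,(200,206)) for x in b])]))
E
```

```text
13.4167 [0.5902 0.1737 0.117 ] [-3.1264  0.2833 -0.0126] [-11.4507  -2.033   35.9019]
0.9857761263847351 shift col,row 0.5 6.625
```

View pics/cmp.png

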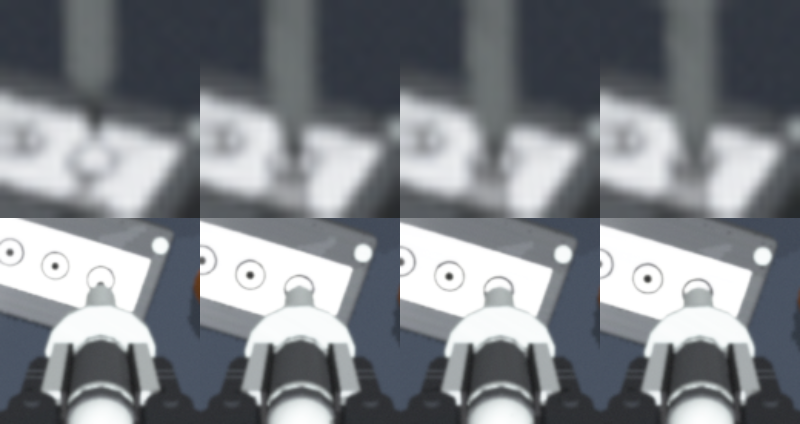

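Emit:
step_arm:
  moves:
    - [[0,0,-0.1,0],[0,0,-0.1,0],[0,0,0,0],[0,0,0,0]]

```text
t: 14.2
tool_pos: [0.5907, 0.1739, 0.1168]
tool_rot: [-3.126, 0.283, -0.014]
contact_force: [-12.2, -2.6, 42.3]
opening: 0.0181
```

```bash
python3 r2.py j|head -1; python3 sh.py pics/f_side.png pics/j_side.png;python3 -c "
from station import readout as r
o=r.get_obs();print(o['wrist_torque'],o['q'])"
```

```text
14.2 [0.5907 0.1739 0.1168] [-3.126   0.2832 -0.014 ] [-12.2353  -2.6159  42.2906]
0.9872022271156311 shift col,row 0.625 6.625
[-0.46906424  3.36325597 -0.04529603] [1.65356799e-01 1.19942776e-01 1.73888054e+00 3.77526724e-04
 1.27331847e+00 3.45887328e-01]
```

z now stalls (2 mm commanded gave 0.2 mm), 11 mm after first contact, which is the nose's full travel, so it is on its end stop. Releasing slowly while watching the unloading.

Emit:
step_arm:
  moves:
    - [[0,0,0.2,0],[0,0,0.2,0],[0,0,0,0]]

```text
t: 14.9
tool_pos: [0.5899, 0.1735, 0.1179]
tool_rot: [-3.127, 0.283, -0.013]
contact_force: [-8.5, -1.6, 29.6]
opening: 0.0183
```

Emit:
step_arm:
  moves:
    - [[0,0,0.2,0],[0,0,0.2,0],[0,0,0,0]]

```text
t: 15.15
tool_pos: [0.5895, 0.1734, 0.1203]
tool_rot: [-3.127, 0.283, -0.012]
contact_force: [-6.0, -1.3, 23.9]
opening: 0.0179
```

Emit:
step_arm:
  moves:
    - [[0.05,0,0.2,0],[0,0,0.2,0],[0,0,0,0]]

```text
t: 15.4
tool_pos: [0.5893, 0.1732, 0.1226]
tool_rot: [-3.127, 0.284, -0.009]
contact_force: [-4.1, -0.6, 17.6]
opening: 0.0183
```

Emit:
step_arm:
  moves:
    - [[0.09,0,0.2,0],[0,0,0.2,0],[0,0,0,0]]

```text
t: 15.65
tool_pos: [0.5893, 0.1731, 0.1248]
tool_rot: [-3.128, 0.284, -0.006]
contact_force: [-3.6, -1.1, 12.7]
opening: 0.018
```

Emit:
step_arm:
  moves:
    - [[0.07,0,0.2,0],[0,0,0.2,0],[0,0,0,0]]

```text
t: 15.9
tool_pos: [0.5892, 0.173, 0.1271]
tool_rot: [-3.128, 0.284, -0.003]
contact_force: [-2.2, 0.1, 7.8]
opening: 0.0183
```

The unloading is smooth and reversible. From the grasp height, the collar at the stop was at about 0.105 m, against 0.107 m for a nose fully in, so geometry says it bottomed. The force reading rose past the stated 14 N without showing the dip, which I'll note. Going back to the rack.

Emit:
step_arm:
  moves:
    - [[0,0,1,0],[0,0,1.5,0],[0,0,2,0],[0,0,2,0],[0,0,2,0],[0,0,2,0],[0,0,2,0],[0,0,1.8,0],[0,0,0,0],[0,0,0,0]]

```text
t: 16.73
tool_pos: [0.5887, 0.1728, 0.2681]
tool_rot: [-3.128, 0.284, -0.003]
contact_force: [-0.4, -0.5, -1.3]
opening: 0.018
```

Emit:
step_arm:
  moves:
    - [[0,-2,0,0],[0,-3.5,0,0],[0,-3.5,0,0],[0,-3.5,0,0],[0,-3.5,0,0],[0,-3.5,0,0],[0,-3.5,0,0],[0,-3.5,0,0],[0,-3,0,0],[0,-2,0,0]]

```text
t: 17.57
tool_pos: [0.5869, -0.1448, 0.2643]
tool_rot: [-3.128, 0.287, 0.006]
contact_force: [-0.3, -0.4, -0.6]
opening: 0.018
```

Emit:
step_arm:
  moves:
    - [[-0.1,-1,0,0],[0,0,0,0],[0,0,0,0],[0,0,0,0],[0,0,0,0]]

```text
t: 17.98
tool_pos: [0.5873, -0.1508, 0.267]
tool_rot: [-3.128, 0.281, 0.001]
contact_force: [0.6, 0.3, -0.9]
opening: 0.0183
```

Emit:
step_arm:
  moves:
    - [[-0.15,-0.12,0,0],[0,0,-1,0],[0,0,-1,0],[0,0,-1,0],[0,0,-0.6,0],[0,0,0,0],[0,0,0,0]]

```text
t: 18.57
tool_pos: [0.5853, -0.1533, 0.2301]
tool_rot: [-3.128, 0.284, 0.003]
contact_force: [0.4, 1.1, -0.9]
opening: 0.0182
```

Emit:
step_arm:
  moves:
    - [[0,0,-0.5,0],[0,0,-1,0],[0,0,-1,0],[0,0,-1,0],[0,0,-1,0],[0,0,0,0]]

```text
t: 19.07
tool_pos: [0.584, -0.1528, 0.1824]
tool_rot: [-3.127, 0.284, 0.009]
contact_force: [-0.9, 0.1, -2.9]
opening: 0.0178
```

Emit:
step_arm:
  moves:
    - [[0,0,-1,0],[0,0,-1,0],[0,0,-0.8,0],[0,0,-0.6,0],[0,0,-0.3,0],[0,0,0,0],[0,0,0,0]]

```text
t: 19.65
tool_pos: [0.5858, -0.1535, 0.1493]
tool_rot: [3.129, -0.284, 0.0]
contact_force: [-0.6, 0.4, -1.7]
opening: 0.0182
```

Emit:
step_arm:
  moves:
    - [[0,0,-0.1,0],[0,0,-0.1,0],[0,0,0,0],[0,0,0,0]]

```text
t: 19.98
tool_pos: [0.5859, -0.1535, 0.1476]
tool_rot: [3.129, -0.284, 0.001]
contact_force: [-0.6, 0.2, -0.7]
opening: 0.0186
```

Emit:
step_arm:
  moves:
    - [[0,0.05,-0.2,0],[0,0,-0.2,0],[0,0,0,0],[0,0,0,0]]

```text
t: 20.32
tool_pos: [0.5856, -0.1529, 0.143]
tool_rot: [-3.129, 0.284, 0.001]
contact_force: [-0.4, 0.2, -1.6]
opening: 0.0178
```

Emit:
step_arm:
  moves:
    - [[0,0,-0.1,0],[0,0,-0.1,0],[0,0,0,0],[0,0,0,0]]

```text
t: 20.65
tool_pos: [0.5859, -0.153, 0.1418]
tool_rot: [3.129, -0.284, 0.001]
contact_force: [-1.4, -0.0, 1.6]
opening: 0.0181
```

Seated at exactly the grasp height (0.1418 m), so nothing slipped over the whole job. Releasing and rising.

Emit:
step_arm:
  moves:
    - [[0,0,0,0],[0,0,0,0],[0,0,0,0],[0,0,0,0],[0,0,0,0],[0,0,0,0],[0,0,0,0],[0,0,0,0],[0,0,0,0],[0,0,0,0]]
  grip: 0

```text
t: 21.48
tool_pos: [0.5858, -0.153, 0.1413]
tool_rot: [3.129, -0.284, 0.0]
contact_force: [-0.0, 0.6, 0.5]
opening: 0.0854
```

Emit:
step_arm:
  moves:
    - [[0,0,1,0],[0,0,2,0],[0,0,3,0],[0,0,3,0],[0,0,3,0],[0,0,2,0],[0,0,0,0],[0,0,0,0],[0,0,0,0]]

```text
t: 22.23
tool_pos: [0.5853, -0.1528, 0.2804]
tool_rot: [-3.128, 0.284, 0.002]
contact_force: [-0.6, 1.2, -1.1]
opening: 0.0851
```

```bash
python3 w.py fin; python3 - <<'E'
from h import *
a=cv2.imread('pics/fin.png');s=viewer.get_image('side')
cv2.imwrite('pics/k.png',np.hstack([cv2.resize(a[100:384,120:400],(400,406)),cv2.resize(s[170:300,190:318],(400,406),interpolation=3)]))
E
```

```text
22.2333 [ 0.5853 -0.1528  0.2804] [-3.1284  0.2838  0.002 ] [-0.5511  1.1853 -1.0587] 0.08509727585239422
punch [(array([370., 160.]), 0.94, array([ 0.7075, -0.1499,  0.13  ])), (array([131., 215.]), 0.84, array([ 0.4417, -0.1634,  0.13  ])), (array([316.,  45.]), 0.76, array([ 0.6683, -0.0254,  0.13  ])), (array([257., 182.]), 0.69, array([ 0.5865, -0.1522,  0.13  ]))]
pipette [(array([251., 254.]), 0.89, array([ 0.5657, -0.2309,  0.13  ]))]
spatula [(array([255., 316.]), 0.58, array([ 0.5543, -0.3186,  0.13  ]))]
empty_ring []
rack [(array([257., 215.]), 0.65, array([ 0.5722, -0.2341,  0.    ]))]
```

View pics/k.png

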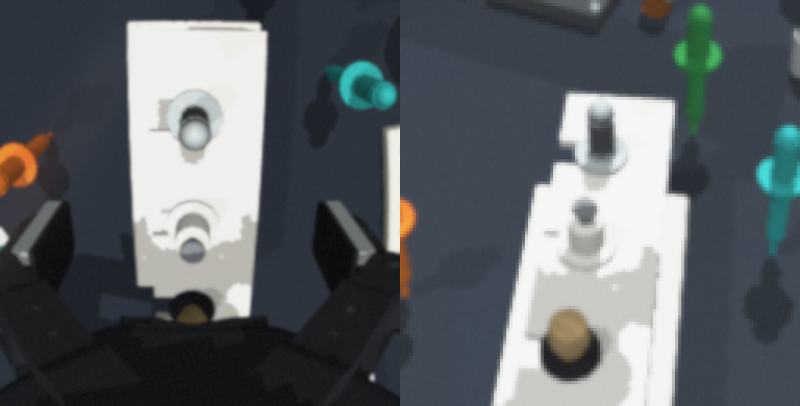

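```bash
python3 -c "
from station import ctrl
print(ctrl.finish_job())"
```

```text
the job is handed in; nothing more can be done
None
```

The punch was pressed in the empty ring until its nose reached the end stop, then hung back in its own slot. I handed the job in at about 22 s. No verdict was reported, and one check, the trip force below, did not agree with the description.

- **Position:** before pressing, both cameras put the tip within about 1 mm of the ring's centre.
- **Nose travel:** the tool stalled about 13 mm below the calculated contact height, past the nose's 11 mm travel. The collar moved down with the tool to within 0.3 mm in the side view. It also seated on the rack at exactly the grasp height (0.1418 m), so the punch did not slip in the grip.
- **Trip force (disagreed):** the measured force rose steadily at about 2.4 N/mm to 42 N at the stop. It never showed the stated drop after 14 N. I take the nose as fully in from the geometry and the hard stop, not from a visible snap.
- **After release:** the last picture shows the punch upright in its slot with the gripper clear. The pipette and spatula are within about 8 mm of where they were first measured, which is within measurement error. The coloured look-alikes were not touched.

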